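Lock the push clamp over the welded disc

TASK

The grey disc with the pipe stub welded on it has to be held for chipping off the slag: lock the clamp that stands over it by pressing its red knob straight down until it snaps over and stays down by itself, then let go. Leave the other clamp, over the rusty brown flange with bolt holes, open, and do not shift the disc.

Things in the scene. Friction and masses are not known exactly. Their poses are not given: they have to be found in the camera images.
- disc_clamp_knob (a point): Centre of the flat top of the red mushroom knob (46 mm across) of the clamp over the grey disc; moves with the knob. Up: 172 mm above the work surface; locked and released: 160 mm. z up. The clamp is blue, fixed to the bench: base 185 x 140 x 10 mm, column 125 mm high 80 mm from the plunger axis, arm to a steel bush (top 126 mm) under the knob. The knob is the highest part.
- disc_clamp_plunger (a joint): Plunger slide of the same clamp, m, grows downward: 0 = up, 0.0125 = snapped down, black rubber foot on the disc. The knob first sinks 6 to 8 mm on a spring while this stays near 0, force rising to about 9 N; then the plunger snaps down and stays. Released earlier it springs back. Knob pressed 12 to 16 mm below its raised height: always past the snap; 22 mm: end stop.
- hub_clamp_plunger (a joint): The same slide of the second, identical blue clamp with a red knob, which stands over the rusty brown flange with bolt holes (130 mm across). Either clamp may stand left or right. 0 = up, open; to be left so.
- weld_disc: Grey-brown steel disc, no bolt holes, a pale curved weld bead on its face, 124 mm across, with a rusty pipe stub welded upright in its middle, 44 mm high overall; lies loose on the base plate of its clamp, under the foot (12 mm gap). Origin: centre of its underside, 10 mm above the work surface; z up along the stub.
There are look-alikes about, which are no part of the job. Leave any blue look-alike of the weld_disc alone.

How it is judged:
On the way:
1. the plunger of the clamp over the grey disc has snapped down (value of joint disc_clamp_plunger above 0.0095 m), for 0.1 s.
At the end, for the whole second after the job is handed in: The plunger of the clamp over the grey disc is snapped down on the disc and stays there by itself (9.5 to 14 mm down), the disc lies flat within 15 mm of where it started, and the other clamp is still up (less than 4 mm down) (value of joint disc_clamp_plunger between 0.0095 and 0.014 m and value of joint hub_clamp_plunger below 0.004 m and distance of weld_disc from where it was at the start of the episode below 0.015 m and angle between weld_disc's own z axis and vertical below 0.1 rad); the robot touches nothing.
It fails at once if the clamp over the rusty flange is pressed down (value of joint hub_clamp_plunger above 0.006 m).
It fails at once if the grey disc is shifted more than 20 mm (distance of weld_disc from where it was at the start of the episode above 0.02 m).
It also fails if it takes over 24 s, if anything falls off the work surface, if the arm or the gripper's body presses on something with over 40 N, if the wrist force passes 120 N, or if a joint passes its speed limit or range.

ROBOT

A 7-joint arm with a two-finger parallel gripper is mounted at the origin on the work surface; the furniture and walls round the work are solid. World frame = base frame: x ahead of the robot, y to its left, z up, the work surface at z = 0. Lengths are in m, angles in rad, forces in N, time in s.
With the tool pointing down it reaches from about 0.4 to 0.85 m from the base axis. Payload 4.4 kg.
Tool frame: the origin (TCP) lies between the finger pads; the fingertips stand 22 mm ahead of it and the grasp point (between the pads) lies 3 mm ahead of it (nose_length is the distance from the TCP to the fingertips, in m); z points along the fingers, y is the line along which they close (so a half turn about z gives the same grasp; the last joint's range is limited). The gripper opens to 94 mm and grips with 3 to 60 N. Pads are 16 mm wide; open, the fingers measure 119 mm over their backs; the gripper's body (75 mm by 177 mm) begins 78 mm behind the grasp point.
Start: joints at [-1.282, 0.628, 0.038, 1.517, -0.027, 0.996, -0.02], TCP at [0.226, 0.61, 0.227] pointing down, gripper open.
Joint ranges: [-3.06, 3.06], [-0.37, 2.12], [-1.25, 1.32], [0.18, 2.47], [-1.1, 4.24], [0.23, 1.98], [-2.94, 2.94]. Speed limits (rad/s): [2.57, 2.57, 3.14, 3.14, 3.14, 3.14, 3.14].

INTERFACE

Orientations are given as a unit quaternion [x, y, z, w].
In Python, from bench import get_obs, grab_frame, calibration, close_job, nose_length gives the robot as it stands.
- The arm moves only by the tool move_arm, never from a script. Its arguments are lists of equal length, an entry for each row: "dp": the shift along the tool's x, y, z in units of 500 mm (1.0 is 500 mm), a list of three; "turn": the turn, a rotation vector about the tool's x, y, z in units of 0.5 rad (1.0 is 0.5 rad), a list of three; "gripper": the finger opening in mm, from 0 to 94. In form: {"dp": [[dx, dy, dz], ...], "turn": [[wx, wy, wz], ...], "gripper": [gripper, ...]}. A call has 1 to 20 rows; each row is the pose to reach, as a shift and turn from the pose commanded when the call began, along the tool's axes at that moment; what a row does not reach only later rows make up. A row lasts 1/8 s, in which the tool goes at most 62.5 mm and 10.7 degrees, less where a joint would pass 70% of its speed; a pose out of reach is approached as far as the arm can. A call with a number of a shift or a turn outside -1 to 1 is refused whole. A call with a gripper value outside its range is refused whole. The fingers move at their own pace and stop on an object; "grip_force" is the grip in N (left out, the last holds). Time passes only in rows, so rows that repeat a pose let the fingers close. It gives the time, the measured TCP pose, the force, the opening and the grip force at its end, in the units of the state.
- get_obs(): the state, without advancing time (a new reading comes with each control period).
- grab_frame(name): name is "side" or "top"; returns the picture (420x560x3 uint8, blue, green, red); there is no depth.
- calibration(name): a dict with "fx", "fy", "cx", "cy" (pixels), "T" (4x4, takes a point from camera to world coordinates). Camera axes: x right, y down, z forward; pixel columns grow to the right and rows downward; lengths in m; the calibration is good to about 2 mm. A picture is of the moment at which its call begins. calibration takes no time and is no camera call.
- close_job(): hands the job in; it is judged then, once.
The state is a dict: "time": time; "joints": joint angles; "qd": joint speeds; "joint_efforts": joint torques, N m; "ee_pos": TCP position; "ee_rot": TCP orientation; "force": force on the tool from outside, world axes, zero at the start; "moment": the same for the moment, N m; "opening": opening from 0.0 (shut) to 1.0 (fully open); "grip_force": force on a finger pad.
Only numpy, scipy, OpenCV 4.12 (cv2) and the standard library are available. Lean on these libraries where they do the work, as an engineer would, in place of code of your own. Each camera call takes 0.05 s, during which the arm holds its last target. There are 200 camera calls.

## Working session

There is one attempt and no reset: what is moved stays moved. The work goes in short steps, Python scripts to look and compute and a tool call to move; the robot and the scene stay as the last step left them, time stands still between calls to the robot, and variables do not carry over. Pictures are saved under pics/ and viewed, at most 10 in all, crops included, and the job is handed in when it is done.

Besides the shell and the picture viewer there is one more tool, called after "Request:" as name(argument=value, ...) on one line, values as JSON. move_arm: Moves the arm, as the interface text tells. Its arguments: {"type":"object","properties":{"dp":{"type":"array"},"turn":{"type":"array"},"gripper":{"type":"array"},"grip_force":{"type":"number"}},"required":["dp","turn","gripper"]}

```bash
mkdir -p pics
cat > h.py <<'E'
import numpy as np, cv2
from bench import *
def ray(c,u,v):
    K=calibration(c);T=np.array(K["T"]);d=T[:3,:3]@np.array([(u-K["cx"])/K["fx"],(v-K["cy"])/K["fy"],1]);return T[:3,3],d/np.linalg.norm(d)
def onz(c,u,v,z):
    o,d=ray(c,u,v);return o+d*(z-o[2])/d[2]
def tri(u1,v1,u2,v2):
    o,d=ray("top",u1,v1);p,e=ray("side",u2,v2)
    s=np.linalg.lstsq(np.c_[d,-e],p-o,rcond=None)[0];a=o+d*s[0];b=p+e*s[1];return (a+b)/2,np.linalg.norm(a-b)
E
python3 - <<'E'
from h import *
for c in("top","side"):
    f=grab_frame(c);cv2.imwrite(f"pics/{c}0.png",f)
    h=cv2.cvtColor(f,cv2.COLOR_BGR2HSV);m=(((h[...,0]<8)|(h[...,0]>172))&(h[...,1]>150)&(h[...,2]>70)).astype(np.uint8)
    n,l,s,ce=cv2.connectedComponentsWithStats(m)
    for i in range(1,n):
        if s[i,4]>40:print(c,s[i],ce[i].round(1))
o=get_obs();print(o["time"],o["ee_pos"],o["ee_rot"],o["force"],nose_length)
E
```

```text
top [176  95   7  12  56] [178.1 101. ]
top [206  95  68  12 498] [237.8 100.2]
top [296 138  14  14 149] [302.5 144.6]
top [187 157  15  14 159] [193.8 163.7]
top [498 408  61  12 430] [535.7 415.1]
side [260 108  57  21 741] [287.2 118. ]
side [300 162  12   8  80] [305.6 165.4]
side [365 202  14  17  91] [371.9 210.4]
side [323 208  14   9 107] [329.6 211.9]
0.1 [0.22557413 0.60903185 0.22665675] [ 1.76457602e-01  9.84307900e-01 -8.08502395e-04 -1.40790691e-04] [-0.56752322 -0.31147939 -0.27543438] 0.022
```

View pics/top0.png

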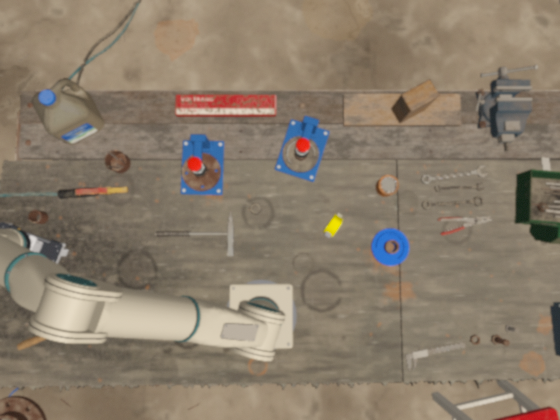

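View pics/side0.png

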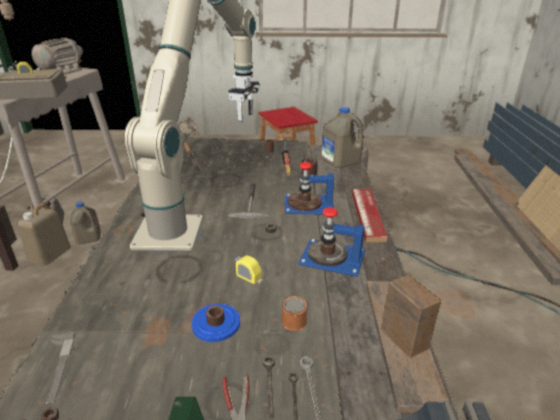

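Top view: there are two blue clamps with red knobs, at top (302,145) = side (330,212) and top (194,164) = side (306,165). The blue ring look-alike is at top (390,247). The disc under the first clamp looks greyer, so I'll check it in a crop and triangulate.

Run:
```python
from h import *
a=cv2.imread("pics/top0.png")[105:205,165:345];b=cv2.imread("pics/side0.png")[150:285,270:390]
a=cv2.resize(a,(720,400),interpolation=3)[:, :]
b=cv2.resize(b,None,fx=4,fy=4,interpolation=3)
b1=b[0:280];b1=b
out=np.zeros((600,800,3),np.uint8);a=cv2.resize(a,(440,244));b=b[:,:]
out[:244,:440]=a;b=cv2.resize(b,(355,400));out[:400,442:797]=b
cv2.imwrite("pics/crop.png",out[:400])
print(tri(302.5,144.6,329.6,211.9),tri(193.8,163.7,305.6,165.4))
for u,v in((302.5,144.6),(193.8,163.7)):print(onz("top",u,v,.165))
for n,u,v in(("greyknob",329.6,211.9),("brown",305.6,165.4)):print(n,onz("side",u,v,.165))
from scipy.spatial.transform import Rotation as R
o=get_obs();r=R.from_quat(o["ee_rot"]);print(r.as_matrix().round(3))
for c in((302.5,144.6,329.6,211.9),):
    p=tri(*c)[0]; print("tool delta at knob top /0.5:",r.inv().apply(p-np.array(o["ee_pos"]))/.5)
```

```text
(array([ 0.53318273, -0.13489457,  0.16403868]), np.float64(0.0006372654957709412)) (array([0.47479063, 0.19905087, 0.16255602]), np.float64(0.00211465978447938))
[ 0.53264236 -0.13484817  0.165     ]
[0.47326629 0.19857234 0.165     ]
greyknob [ 0.53330372 -0.13641026  0.165     ]
brown [0.47554918 0.19412037 0.165     ]
[[-0.938  0.347 -0.001]
 [ 0.347  0.938 -0.002]
 [-0.    -0.002 -1.   ]]
tool delta at knob top /0.5: [-1.09375029 -1.18127764  0.1271841 ]
```

View pics/crop.png

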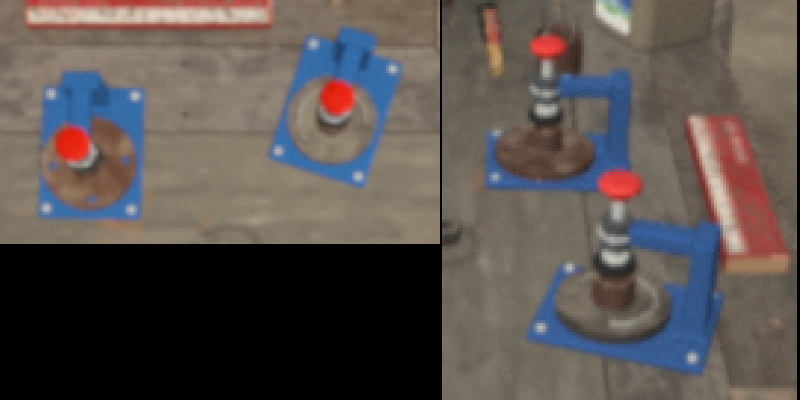

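The clamp on the right in the top view (knob top (302,145), side (330,212)) holds the grey disc with the pale weld bead. The left one holds the brown flange with bolt holes. The target knob is at about (0.533, -0.135). I'll go there high with the fingers shut.

Request:
move_arm(dp=[[0, 0, -0.08], [-0.55, -0.59, -0.08], [-0.55, -0.59, -0.08], [-0.55, -0.59, -0.08], [-0.55, -0.59, -0.08], [-0.55, -0.59, -0.08], [-0.55, -0.59, -0.08], [-0.55, -0.59, -0.08], [-0.55, -0.59, -0.08], [-0.55, -0.59, -0.08]], turn=[[0, 0, 0], [0, 0, 0], [0, 0, 0], [0, 0, 0], [0, 0, 0], [0, 0, 0], [0, 0, 0], [0, 0, 0], [0, 0, 0], [0, 0, 0]], gripper=[0, 0, 0, 0, 0, 0, 0, 0, 0, 0], grip_force=10)

```text
time: 1.35
ee_pos: [0.3807, 0.2384, 0.2674]
ee_rot: [0.176, 0.984, 0.0, -0.0]
force: [-0.6, -0.6, -0.4]
opening: 0.007
grip_force: 0.0
```

Request:
move_arm(dp=[[-0.544, -0.591, 0], [-0.544, -0.591, 0], [-0.544, -0.591, 0], [-0.544, -0.591, 0], [-0.544, -0.591, 0], [-0.544, -0.591, 0], [-0.544, -0.591, 0], [-0.544, -0.591, 0], [-0.544, -0.591, 0], [-0.544, -0.591, 0]], turn=[[0, 0, 0], [0, 0, 0], [0, 0, 0], [0, 0, 0], [0, 0, 0], [0, 0, 0], [0, 0, 0], [0, 0, 0], [0, 0, 0], [0, 0, 0]], gripper=[0, 0, 0, 0, 0, 0, 0, 0, 0, 0])

```text
time: 2.6
ee_pos: [0.5335, -0.1318, 0.2674]
ee_rot: [0.175, 0.985, 0.001, -0.0]
force: [0.5, 0.1, -0.0]
opening: 0.005
grip_force: 0.0
```

Run:
```python
from h import *
from scipy.spatial.transform import Rotation as R
f=grab_frame("side");g=grab_frame("top")
out=np.zeros((400,800,3),np.uint8);out[:,:400]=cv2.resize(f[130:290,250:410],(400,400));out[:,400:]=cv2.resize(g[60:220,220:380],(400,400))
cv2.imwrite("pics/c2.png",out)
h=cv2.cvtColor(f,cv2.COLOR_BGR2HSV);m=(((h[...,0]<8)|(h[...,0]>172))&(h[...,1]>150)&(h[...,2]>70)).astype(np.uint8)
n,l,s,ce=cv2.connectedComponentsWithStats(m)
for i in range(1,n):
    if s[i,4]>40:print(s[i],ce[i].round(1))
o=get_obs();r=R.from_quat(o["ee_rot"]);print(o["time"],o["ee_pos"],o["opening"],o["force"],r.as_matrix().round(3))
print(r.inv().apply(np.array([.533,-.1355,.194])-o["ee_pos"])/.5)
K=calibration("side");Ti=np.linalg.inv(K["T"]);q=Ti@np.r_[np.array(o["ee_pos"])+r.apply([0,0,.022]),1];print("tip px",K["fx"]*q[0]/q[2]+K["cx"],K["fy"]*q[1]/q[2]+K["cy"])
```

```text
[260 108  57  21 738] [287.2 118.1]
[300 162  12   8  80] [305.6 165.4]
[366 206  13  13  80] [372.7 211.7]
[323 208  14   9 107] [329.6 211.9]
2.7 [ 0.53355063 -0.13260695  0.26757949] 0.0032908967524892096 [0.53548965 0.03878678 0.54024806] [[-0.939  0.345  0.   ]
 [ 0.345  0.939  0.001]
 [ 0.     0.001 -1.   ]]
[-0.00099224 -0.00589445  0.14715545]
tip px 331.345834755041 187.10816934324333
```

View pics/c2.png

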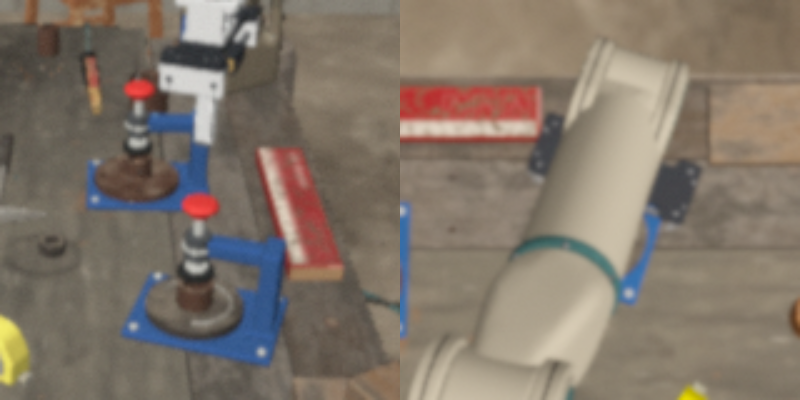

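The shut fingertips, at about (332,186) in the side view, are right above the target knob at (330,212). I'll lower them, then press 14 mm.

Request:
move_arm(dp=[[-0.001, -0.005, 0.05], [-0.001, -0.005, 0.1], [-0.001, -0.005, 0.13], [-0.001, -0.005, 0.14], [-0.001, -0.005, 0.146], [-0.001, -0.005, 0.152], [-0.001, -0.005, 0.158], [-0.001, -0.005, 0.164], [-0.001, -0.005, 0.17], [-0.001, -0.005, 0.175], [-0.001, -0.005, 0.175], [-0.001, -0.005, 0.175]], turn=[[0, 0, 0], [0, 0, 0], [0, 0, 0], [0, 0, 0], [0, 0, 0], [0, 0, 0], [0, 0, 0], [0, 0, 0], [0, 0, 0], [0, 0, 0], [0, 0, 0], [0, 0, 0]], gripper=[0, 0, 0, 0, 0, 0, 0, 0, 0, 0, 0, 0])

```text
time: 4.2
ee_pos: [0.5335, -0.1368, 0.1801]
ee_rot: [0.176, 0.984, -0.0, 0.0]
force: [0.1, -0.7, 2.4]
opening: 0.003
grip_force: 1.1
```

Request:
move_arm(dp=[[0, 0, -0.03], [0, 0, -0.1], [0, 0, -0.2], [0, 0, -0.2], [0, 0, -0.2]], turn=[[0, 0, 0], [0, 0, 0], [0, 0, 0], [0, 0, 0], [0, 0, 0]], gripper=[0, 0, 0, 0, 0])

```text
time: 4.82
ee_pos: [0.5327, -0.1366, 0.28]
ee_rot: [0.176, 0.984, 0.0, -0.0]
force: [-0.0, 0.6, -0.4]
opening: 0.006
grip_force: 0.0
```

Run:
```python
from h import *
f=grab_frame("side");cv2.imwrite("pics/c3.png",np.hstack([cv2.resize(x[150:290,290:390],(400,560)) for x in(cv2.imread("pics/side0.png"),f)]))
h=cv2.cvtColor(f,cv2.COLOR_BGR2HSV);m=(((h[...,0]<8)|(h[...,0]>172))&(h[...,1]>150)&(h[...,2]>70)).astype(np.uint8)
n,l,s,ce=cv2.connectedComponentsWithStats(m)
for i in range(1,n):
    if s[i,4]>40:print(s[i],ce[i].round(1))
for z in(.153,.165):
    K=calibration("side");q=np.linalg.inv(K["T"])@[.533,-.135,z,1];print(z,K["fy"]*q[1]/q[2]+K["cy"])
o=get_obs();print(o["time"],o["force"],o["ee_pos"])
```

```text
[260 108  57  21 745] [287.1 118.1]
[300 162  12   8  79] [305.6 165.4]
[366 206  14  14  83] [373.1 211.7]
[323 212  14   9 104] [329.5 215.8]
0.153 215.12390017665317
0.165 211.65802944765284
4.875 [ 0.80711909  0.23427236 -0.45444686] [ 0.53232406 -0.13644058  0.27930585]
```

View pics/c3.png

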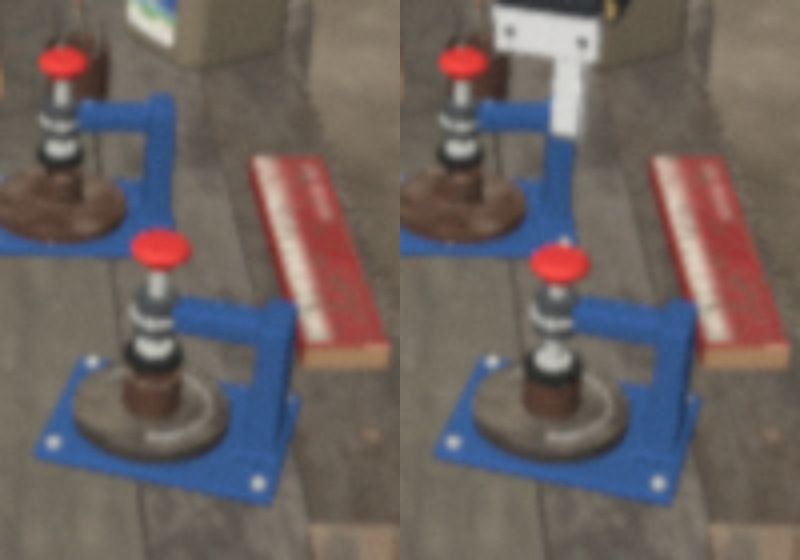

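The knob stays about 12 mm lower (row 211.9 → 215.8) with the arm clear, and the foot sits on the stub. The disc hasn't moved, and the other knob is still at row 165.4.

```bash
python3 -c "from bench import *;print(close_job())"
```

```text
the job is handed in; nothing more can be done
None
```

The clamp over the grey disc is snapped down and stays down by itself; the disc has not visibly moved, the other clamp is still open, the arm is clear, and the job is handed in (no verdict was returned).

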